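# Set a tabletop pottery wheel to fast and start it

### The arm

A 6-joint arm with a two-finger parallel gripper is mounted at the origin on the work surface. World frame = base frame: x ahead of the robot, y to its left, z up, the work surface at z = 0. Lengths are in m, angles in rad, forces in N, time in s.
With the tool pointing down it reaches from about 0.375 to 0.9 m from the base axis. Payload 3.1 kg.
Tool frame: the origin (TCP) lies midway between the tips of the shut fingers; the grasp point (between the pads) lies 19 mm behind it (manip.grasp_offset is the distance from the TCP to the grasp point, in m); z points along the fingers, y is the line along which they close (so a half turn about z gives the same grasp; the last joint's range is limited). The gripper opens to 85 mm and grips with 20 to 120 N. Pads are 22 mm wide; open, the fingers measure 114 mm over their backs; the gripper's body (76 mm by 85 mm) begins 54 mm behind the grasp point. The pads swing forward as they close: fully open they stand 13 mm farther back than shut.
Start: joints at [1.054, 0.527, 1.433, -0, 1.181, -0.178], TCP at [0.207, 0.59, 0.231] pointing down, gripper open.
Joint ranges: [-3.08, 3.08], [-0.75, 2.2], [0.22, 2.44], [-1.43, 4.57], [0, 2.65], [-2.85, 2.85]. Speed limits (rad/s): [2.79, 2.79, 3.14, 3.14, 3.14, 3.14].

### API

Orientations are given as a unit quaternion [x, y, z, w].
In Python, from station import sensors, cams, order, manip gives the robot as it stands.
- The arm moves only by the tool move_arm, never from a script. Its argument "targets" is a list of rows, each an object of numbers: "dx", "dy", "dz": the shift along the world's x, y, z normalised to -1 to 1, where 1 is 25 mm; "rx", "ry", "rz": the turn, a rotation vector about the world's x, y, z normalised to -1 to 1, where 1 is 30 degrees. A call has exactly 10 rows; each row shifts and turns the commanded pose from where the row before left it; what a row does not reach is not made up. A row lasts 1/8 s, in which the tool goes at most 62.5 mm and 10.7 degrees, less where a joint would pass 70% of its speed; a pose out of reach is approached as far as the arm can. A call with a number of a shift or a turn outside -1 to 1 is refused whole. A call with a gripper value outside its range is refused whole. "claw" is the opening in per cent of the stroke, from 0 (shut) to 100 (fully open), set as the call begins (left out, the last holds). The fingers move at their own pace and stop on an object; "newtons" is the grip in N (left out, the last holds). Time passes only in rows, so rows that do not move let the fingers close, or fill a call up. It gives the time, the measured TCP pose, the force, the opening and the grip force at its end, in the units of the state.
- sensors.sense(): the state, without advancing time (a new reading comes with each control period).
- cams.snapshot(name): name is "scene" or "top" or "wrist"; returns the picture (384x512x3 uint8, red, green, blue); there is no depth.
- cams.camera_model(name): a dict with "fx", "fy", "cx", "cy" (pixels), "distortion" ([k1, k2, p1, p2, k3] as OpenCV has them; the pictures are not rectified), "extrinsics" (4x4, takes a point from world to camera coordinates). Camera axes: x right, y down, z forward; pixel columns grow to the right and rows downward; lengths in m; the calibration is good to about 2 mm. A picture is of the moment at which its call begins: read the wrist's pose just before it. camera_model takes no time and is no camera call; for the wrist camera it gives the pose at the moment of the call.
- order.sign_off(): hands the job in; it is judged then, once.
The state is a dict: "t": time; "q": joint angles; "qd": joint speeds; "tau": joint torques, N m; "tcp_pos": TCP position; "tool_rot": TCP orientation; "force": force on the tool from outside, world axes, zero at the start; "ft_torque": the same for the moment, N m; "finger_gap": opening from 0.0 (shut) to 1.0 (fully open); "gripper_force": force on a finger pad.
Only numpy, scipy, OpenCV 4.12 (cv2) and the standard library are available. Lean on these libraries where they do the work, as an engineer would, in place of code of your own. Each camera call takes 0.05 s, during which the arm holds its last target. There are 200 camera calls.

### The job

Get the pottery wheel going at full speed: with the fingertips, push its red speed lever from off, past the first notch (slow), fully home to the second stop (fast), and only then press the green start button right down and let it come up again. Push the lever without pinching it between the fingers, and leave the bowl, cup, jar and brush where they stand; nothing is to be picked up.

Things in the scene. Friction and masses are not known exactly. Their poses are not given: they have to be found in the camera images.
- wheel_unit: White tabletop pottery wheel, fixed to the table. Origin: on the table under the middle of its control deck; x points away from the robot at yaw 0, z up. The flat deck (x -105 to 105, y -100 to 110 mm) is 90 mm high and carries lever and button. On its +y side (y 110 to 380) is the wheel housing, 90 mm high, with a 180 mm aluminium wheel head centred at x 0, y 245, top 125 mm high.
- speed (a joint): Lever angle, rad: 0 off, 0.45 slow (first notch), 0.90 fast (second stop, a hard end). It turns CLOCKWISE from above as the value grows; the handle, on the robot's side of the pivot, goes towards the wheel (unit's +y). At 0.45 it points along the unit's -x. A sprung ball riding over two ridges holds it: leaving off or slow takes 5 to 9 N at the handle; past about 0.70 it is drawn on to 0.90 and stays.
- handle (a point): Centre of the lever's upright grip (red cheeks, black core), 120 mm from the pivot axis, 37 mm above the deck. Its x axis points radially outwards from the pivot, z up; the lever moves towards its own -y. The grip is 46 mm long radially, 18 mm thick along the travel, and stands 14 to 60 mm above the deck (core to 64 mm). The trailing cheek (+y) is the one to push; fingers pressing on both cheeks are pinching.
- pivot (a point): Lever pivot axis at deck height (90 mm above the table), 75 mm beyond the deck's middle (unit x +75, y 0). The lever bar runs 26 to 32 mm above the deck, over a ridged steel notch plate up to 14 mm high that stays in its recess.
- start (a joint): Start button travel in m: 0 up, 0.007 fully down. A spring returns it; fully down takes about 5 N.
- start_top (a point): Centre of the top of the green start button, 32 mm across, in a black housing on the deck (unit x +66, y -62), pressed straight down.
- bowl_mid (a point): Centre, half-way up, of a loose terracotta bowl, 110 mm across and 52 mm high, standing in the middle of the wheel head (top 177 mm above the table). To be left alone.
- cup_mid (a point): Centre, half-way up, of a loose blue cup, 72 mm across and 85 mm high, on the table beside the deck. To be left alone.
- jar_mid (a point): Centre, half-way up, of a loose white jar with a wooden lid, 64 mm across and 80 mm high, on the table beside the deck. To be left alone.
- brush_grip (a point): Middle of the handle of a loose brush lying on the table beyond the deck. To be left alone.

How it is judged:
By the outcome, as a careful person would: the job done as asked, in the order asked, and still so for the second after the job is handed in, with the robot touching nothing.
It also fails if it takes over 45 s, if anything falls off the work surface, if the arm or the gripper's body presses on something with over 40 N, if the wrist force passes 120 N, or if a joint passes its speed limit or range.

## Working session

There is one attempt and no reset: what is moved stays moved. The work goes in short steps, Python scripts to look and compute and a tool call to move; the robot and the scene stay as the last step left them, time stands still between calls to the robot, and variables do not carry over. Pictures are saved under pics/ and viewed, at most 10 in all, crops included, and the job is handed in when it is done.

Besides the shell and the picture viewer there is one more tool, called as name(argument=value, ...), one argument or row to a line, values as JSON. move_arm: Moves the arm, as the interface text tells. Scaled input: -1 to 1 covers 25 mm each way for a shift and 30 degrees each way for a turn. Its arguments: {"type":"object","properties":{"targets":{"type":"array"},"claw":{"type":"number"},"newtons":{"type":"number"}},"required":["targets"]}

```bash
mkdir -p pics && ls && python3 - <<'E'
from station import sensors,cams
import cv2
for n in ["scene","top"]:
    cv2.imwrite(f"pics/{n}0.png",cams.snapshot(n)[:,:,::-1])
    m=cams.camera_model(n);print(n,m)
s=sensors.sense();print(s['t'],s['tcp_pos'],s['tool_rot'],s['finger_gap'],s['force'])
E
```

```text
pics
scene {'fx': 432.9588989547343, 'fy': 432.9588989547343, 'cx': 259.8249374123368, 'cy': 193.73151785040116, 'distortion': array([-0.10819825,  0.        ,  0.        ,  0.        ,  0.        ]), 'extrinsics': array([[ 0.10292727,  0.99468593, -0.00242406, -0.07821681],
       [ 0.83721494, -0.08794801, -0.53975577, -0.42324441],
       [-0.53710066,  0.05352613, -0.84181817,  1.20699288],
       [ 0.        ,  0.        ,  0.        ,  1.        ]])}
top {'fx': 424.59908623030964, 'fy': 424.59908623030964, 'cx': 258.64924992272006, 'cy': 190.52393511759703, 'distortion': array([-0.09302823,  0.        ,  0.        ,  0.        ,  0.        ]), 'extrinsics': array([[-0.00771077, -0.99993471,  0.00843286,  0.0082778 ],
       [-0.99819811,  0.00719499, -0.0595715 ,  0.57390378],
       [ 0.05950694, -0.00887701, -0.99818842,  0.9226876 ],
       [ 0.        ,  0.        ,  0.        ,  1.        ]])}
0.1 [0.20678812 0.58910561 0.23041486] [ 1.68102020e-01  9.85769102e-01 -9.34443032e-04 -3.39274825e-04] 1.0014331665578609 [-0.30750724  0.55988384  0.05889565]
```

View pics/scene0.png

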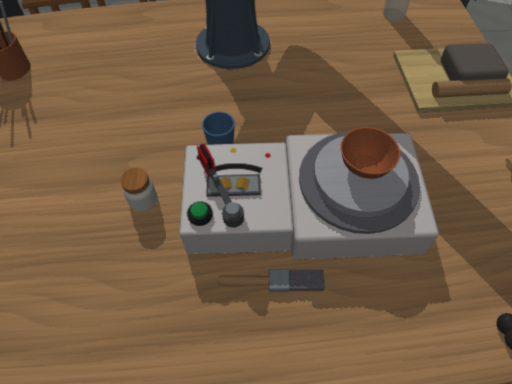

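View pics/top0.png

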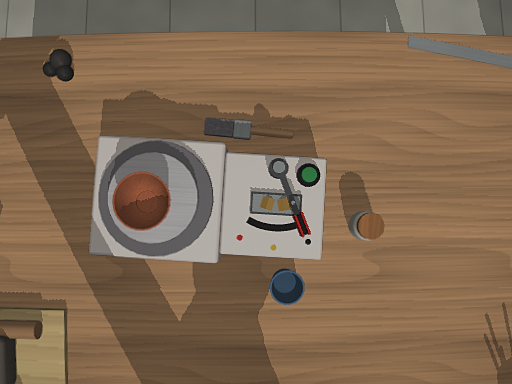

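Both views show the deck. In the top view the pivot is near (278,168), the button (308,174), the grip (302,223), the cup (287,287) and the jar (368,226). I'll enlarge this area.

```bash
python3 - <<'E'
import cv2
a=cv2.imread("pics/top0.png")[142:302,215:395]
cv2.imwrite("pics/topc.png",cv2.resize(a,None,fx=3.7,fy=3.7,interpolation=cv2.INTER_CUBIC)[:592])
E
```

```text
(no output)
```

View pics/topc.png

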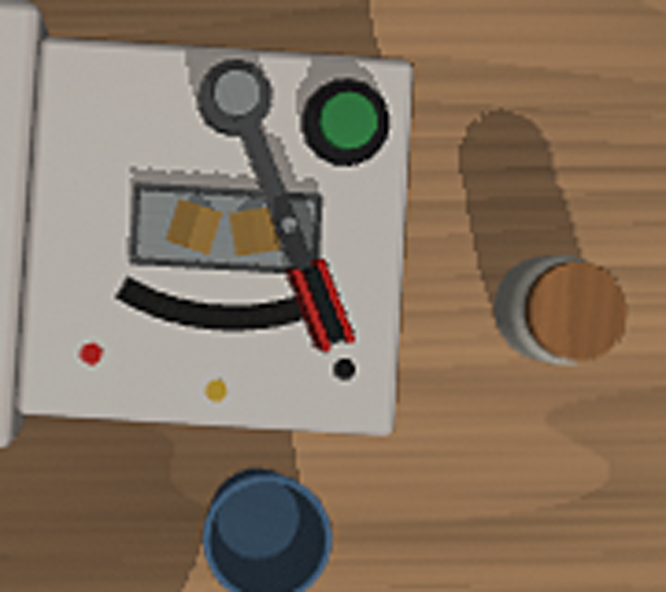

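The crop shows the deck corners at (412,62), (392,435), (22,413) and (42,38). The button is at (348,121), the grip core runs from (312,262) to (335,342), the lid is at (577,311) and the cup at (268,535).

```bash
cat > h.py <<'E'
import numpy as np,cv2
from station import cams
def proj(n,P):
    m=cams.camera_model(n);E=m['extrinsics'];K=np.array([[m['fx'],0,m['cx']],[0,m['fy'],m['cy']],[0,0,1]])
    return cv2.projectPoints(np.float64(P).reshape(-1,1,3),cv2.Rodrigues(E[:3,:3])[0],E[:3,3],K,m['distortion'])[0][:,0]
def back(n,px,z):
    m=cams.camera_model(n);E=m['extrinsics'];K=np.array([[m['fx'],0,m['cx']],[0,m['fy'],m['cy']],[0,0,1]])
    u=cv2.undistortPoints(np.float64(px).reshape(-1,1,2),K,m['distortion'])[:,0]
    d=np.c_[u,np.ones(len(u))]@E[:3,:3];c=-E[:3,:3].T@E[:3,3]
    return c+d*((np.reshape(z,-1)-c[2])/d[:,2])[:,None]
E
python3 - <<'E'
from h import *
o=lambda p:np.array(p)/3.7+[215,142]
c=back("top",o([(412,62),(392,435),(22,413),(42,38)]),.09)
u=np.array([(105,-100),(-105,-100),(-105,110),(105,110)])/1e3
a=u-u.mean(0);b=c[:,:2]-c[:,:2].mean(0)
yaw=np.arctan2((a[:,0]*b[:,1]-a[:,1]*b[:,0]).sum(),(a*b).sum())
R=np.array([[np.cos(yaw),-np.sin(yaw)],[np.sin(yaw),np.cos(yaw)]])
t=c[:,:2].mean(0)-R@u.mean(0)
print("yaw",yaw,"t",t,"res",(c[:,:2]-(u@R.T+t)).round(4).tolist())
W=lambda x,y:(R@[x,y]+t).round(4)
print("pivot",W(.075,0),"button",W(.066,-.062))
for th in (0,.45,.9):
    f=.45-th; print(th,"handle",W(.075-.12*np.cos(f),-.12*np.sin(f)))
g=back("top",o([(312,262),(335,342),(323,302)]),.154);print("grip seen",g.round(4).tolist())
for z in(.1,.11,.12,.13):print(z,back("top",o([(348,121)]),z)[0].round(4))
print("jar",back("top",o([(577,311)]),.08),"cup",back("top",o([(268,535)]),.085))
a=cv2.imread("pics/scene0.png")[110:270,150:310]
cv2.imwrite("pics/scenec.png",cv2.resize(a,None,fx=3.7,fy=3.7,interpolation=cv2.INTER_CUBIC))
for z in (.1,.11,.12,.13): print((proj("scene",[[*W(.066,-.062),z]])-[150,110])*3.7)
E
```

```text
yaw -0.06641248098335316 t [ 0.53791115 -0.03092993] res [[-0.0019, 0.0024], [0.0016, 0.0028], [0.0016, -0.0037], [-0.0012, -0.0015]]
pivot [ 0.6127 -0.0359] button [ 0.5997 -0.0972]
0 handle [ 0.5015 -0.0808]
0.45 handle [ 0.493  -0.0279]
0.9 handle [0.5084 0.0233]
grip seen [[0.5231, -0.0713, 0.154], [0.4823, -0.0825, 0.154], [0.5027, -0.0766, 0.154]]
0.1 [ 0.6004 -0.0977  0.1   ]
0.11 [ 0.5994 -0.0964  0.11  ]
0.12 [ 0.5985 -0.0951  0.12  ]
0.13 [ 0.5975 -0.0938  0.13  ]
jar [[ 0.49469502 -0.22779906  0.08      ]] cup [[ 0.37340366 -0.05253004  0.085     ]]
[[178.50546056 376.91752972]]
[[176.01807164 366.67634923]]
[[173.47914074 356.21316578]]
[[170.88712971 345.52100095]]
```

View pics/scenec.png

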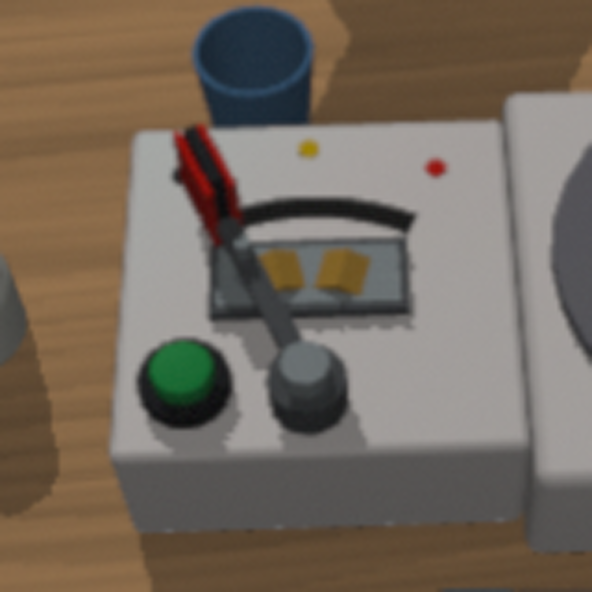

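The scene crop has the green button top at about (182,370), which puts it at z ≈ 0.11. The lever is at off and the deck edge is clear. Next I travel there with the fingers shut, passing above everything.

move_arm(
  claw=0,
  newtons=40,
  targets=[
    {"dx": 0.44,"dy": -1,"dz": 0.3,"rz": 0.05},
    {"dx": 0.44,"dy": -1,"dz": 0.3,"rz": 0.05},
    {"dx": 0.44,"dy": -1,"dz": 0.3,"rz": 0.05},
    {"dx": 0.44,"dy": -1,"dz": 0.3,"rz": 0.05},
    {"dx": 0.44,"dy": -1,"rz": 0.05},
    {"dx": 0.44,"dy": -1,"rz": 0.05},
    {"dx": 0.44,"dy": -1,"rz": 0.05},
    {"dx": 0.44,"dy": -1,"rz": 0.05},
    {"dx": 0.44,"dy": -1,"rz": 0.05},
    {"dx": 0.44,"dy": -1,"rz": 0.05},
  ],
)

```text
schema error: expected keys dx, dy, dz, rx, ry, rz
```

move_arm(
  targets=[
    {"dx": 0.44,"dy": -1,"rz": 0.05},
    {"dx": 0.44,"dy": -1,"rz": 0.05},
    {"dx": 0.44,"dy": -1,"rz": 0.05},
    {"dx": 0.44,"dy": -1,"rz": 0.05},
    {"dx": 0.44,"dy": -1,"rz": 0.05},
    {"dx": 0.44,"dy": -1,"rz": 0.05},
    {"dx": 0.44,"dy": -1,"rz": 0.05},
    {"dx": 0.44,"dy": -1,"rz": 0.05},
    {"dx": 0.44,"dy": -1,"rz": 0.05},
    {"dx": 0.44,"dy": -1,"rz": 0.05},
  ],
)

```text
schema error: expected keys dx, dy, dz, rx, ry, rz
```

move_arm(
  targets=[
    {"dx": 0.44,"dy": -1,"rz": 0.05},
    {"dx": 0.44,"dy": -1,"rz": 0.05},
    {"dx": 0.44,"dy": -1,"rz": 0.05},
    {"dx": 0.44,"dy": -1,"rz": 0.05},
    {"dx": 0.44,"dy": -1,"rz": 0.05},
    {"dx": 0.44,"dy": -1,"rz": 0.05},
    {"dx": 0.44,"dy": -1,"rz": 0.05},
    {"dx": 0.44,"dy": -1,"rz": 0.05},
    {},
    {},
  ],
)

```text
schema error: expected keys dx, dy, dz, rx, ry, rz
```

```bash
python3 - <<'E'
from station import sensors,cams
from h import *
s=sensors.sense();print(s['t'],s['tcp_pos'],s['tool_rot'],s['finger_gap'],s['force'],s['q'])
cv2.imwrite("pics/w1.png",cams.snapshot("wrist")[:,:,::-1])
# plan: TCP along arc, clearance c between finger back and cheek
t=np.array([.5379,-.0309]);y=-.0664
R=np.array([[np.cos(y),-np.sin(y)],[np.sin(y),np.cos(y)]])
print("off,pre",end=' ')
for th,c in [(0,12),(0,4)]+[(k*.1,0) for k in range(10)]:
    f=.45-th;r=R@[-.12*np.cos(f),-.12*np.sin(f)];v=np.array([r[1],-r[0]])/.12
    p=t+R@[.075,0]+r-v*(.0235+c/1e3);print(round(th,2),c,p.round(4),round(np.degrees(np.arctan2(v[1],v[0])),1))
E
```

```text
0.1 [0.20678812 0.58910561 0.23041486] [ 1.68102020e-01  9.85769102e-01 -9.34443032e-04 -3.39274825e-04] 1.0014331665578609 [-0.30750724  0.55988384  0.05889565] [ 1.05447543e+00  5.28387456e-01  1.43379887e+00  1.84844654e-06
  1.18139458e+00 -1.78513491e-01]
off,pre 0 12 [ 0.5147 -0.1137] 112.0
0 4 [ 0.5117 -0.1063] 112.0
0.0 0 [ 0.5103 -0.1026] 112.0
0.1 0 [ 0.5041 -0.092 ] 106.2
0.2 0 [ 0.499  -0.0809] 100.5
0.3 0 [ 0.4951 -0.0693] 94.8
0.4 0 [ 0.4924 -0.0574] 89.1
0.5 0 [ 0.4908 -0.0453] 83.3
0.6 0 [ 0.4905 -0.0331] 77.6
0.7 0 [ 0.4914 -0.0209] 71.9
0.8 0 [ 0.4935 -0.0088] 66.1
0.9 0 [0.4968 0.0029] 60.4
```

View pics/w1.png

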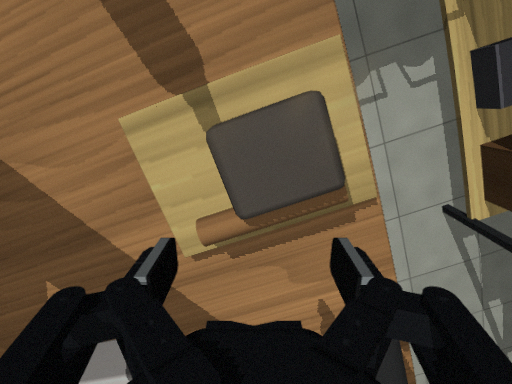

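Every row needs all six keys, so nothing moved. The wrist view shows the board under the start pose and the open fingers. I'll send the moves again.

move_arm(
  claw=0,
  newtons=40,
  targets=[
    {"dx": 0.44,"dy": -1,"dz": 0.3,"rx": 0,"ry": 0,"rz": 0.05},
    {"dx": 0.44,"dy": -1,"dz": 0.3,"rx": 0,"ry": 0,"rz": 0.05},
    {"dx": 0.44,"dy": -1,"dz": 0.3,"rx": 0,"ry": 0,"rz": 0.05},
    {"dx": 0.44,"dy": -1,"dz": 0.3,"rx": 0,"ry": 0,"rz": 0.05},
    {"dx": 0.44,"dy": -1,"dz": 0,"rx": 0,"ry": 0,"rz": 0.05},
    {"dx": 0.44,"dy": -1,"dz": 0,"rx": 0,"ry": 0,"rz": 0.05},
    {"dx": 0.44,"dy": -1,"dz": 0,"rx": 0,"ry": 0,"rz": 0.05},
    {"dx": 0.44,"dy": -1,"dz": 0,"rx": 0,"ry": 0,"rz": 0.05},
    {"dx": 0.44,"dy": -1,"dz": 0,"rx": 0,"ry": 0,"rz": 0.05},
    {"dx": 0.44,"dy": -1,"dz": 0,"rx": 0,"ry": 0,"rz": 0.05},
  ],
)

```text
t: 1.4
tcp_pos: [0.3172, 0.3387, 0.2612]
tool_rot: [0.037, 0.999, -0.0, -0.0]
force: [0.3, -0.3, -0.1]
finger_gap: -0.0
gripper_force: 0.0
```

move_arm(
  targets=[
    {"dx": 0.44,"dy": -1,"dz": 0,"rx": 0,"ry": 0,"rz": 0.05},
    {"dx": 0.44,"dy": -1,"dz": 0,"rx": 0,"ry": 0,"rz": 0.05},
    {"dx": 0.44,"dy": -1,"dz": 0,"rx": 0,"ry": 0,"rz": 0.05},
    {"dx": 0.44,"dy": -1,"dz": 0,"rx": 0,"ry": 0,"rz": 0.05},
    {"dx": 0.44,"dy": -1,"dz": 0,"rx": 0,"ry": 0,"rz": 0.05},
    {"dx": 0.44,"dy": -1,"dz": 0,"rx": 0,"ry": 0,"rz": 0.05},
    {"dx": 0.44,"dy": -1,"dz": 0,"rx": 0,"ry": 0,"rz": 0.05},
    {"dx": 0.44,"dy": -1,"dz": 0,"rx": 0,"ry": 0,"rz": 0.05},
    {"dx": 0.44,"dy": -1,"dz": 0,"rx": 0,"ry": 0,"rz": 0.05},
    {"dx": 0.44,"dy": -1,"dz": 0,"rx": 0,"ry": 0,"rz": 0.05},
  ],
)

```text
t: 2.65
tcp_pos: [0.4272, 0.0888, 0.2612]
tool_rot: [-0.093, 0.996, 0.0, -0.0]
force: [0.6, -1.0, -0.2]
finger_gap: 0.002
gripper_force: 0.0
```

move_arm(
  targets=[
    {"dx": 0.44,"dy": -1,"dz": 0,"rx": 0,"ry": 0,"rz": 0.05},
    {"dx": 0.44,"dy": -1,"dz": 0,"rx": 0,"ry": 0,"rz": 0.05},
    {"dx": 0.44,"dy": -1,"dz": 0,"rx": 0,"ry": 0,"rz": 0.05},
    {"dx": 0.44,"dy": -1,"dz": 0,"rx": 0,"ry": 0,"rz": 0.05},
    {"dx": 0.44,"dy": -1,"dz": 0,"rx": 0,"ry": 0,"rz": 0.05},
    {"dx": 0.44,"dy": -1,"dz": 0,"rx": 0,"ry": 0,"rz": 0.05},
    {"dx": 0.44,"dy": -1,"dz": -0.6,"rx": 0,"ry": 0,"rz": 0.05},
    {"dx": 0.44,"dy": -1,"dz": -0.8,"rx": 0,"ry": 0,"rz": 0.05},
    {"dx": 0.1,"dy": -0.2,"dz": -0.8,"rx": 0,"ry": 0,"rz": 0},
    {"dx": 0,"dy": 0,"dz": 0,"rx": 0,"ry": 0,"rz": 0},
  ],
)

```text
t: 3.9
tcp_pos: [0.5165, -0.1153, 0.2047]
tool_rot: [-0.196, 0.981, 0.001, -0.002]
force: [-0.1, 0.2, -0.4]
finger_gap: -0.004
gripper_force: 0.0
```

```bash
python3 - <<'E'
from station import sensors,cams
from h import *
s=sensors.sense();print(s['t'],s['tcp_pos'],s['tool_rot'],s['force'])
a=cams.snapshot("top")[:,:,::-1][142:302,215:395];b=cams.snapshot("scene")[:,:,::-1][90:250,150:310]
f=lambda i:cv2.resize(i,(400,400),interpolation=cv2.INTER_CUBIC)
cv2.imwrite("pics/p1.png",np.hstack([f(a[:,10:170]),f(b)]))
E
```

```text
3.9 [ 0.51645725 -0.11529115  0.20467731] [-0.1958324   0.98063492  0.0013066  -0.00176674] [-0.06641549  0.19671105 -0.40858786]
```

View pics/p1.png

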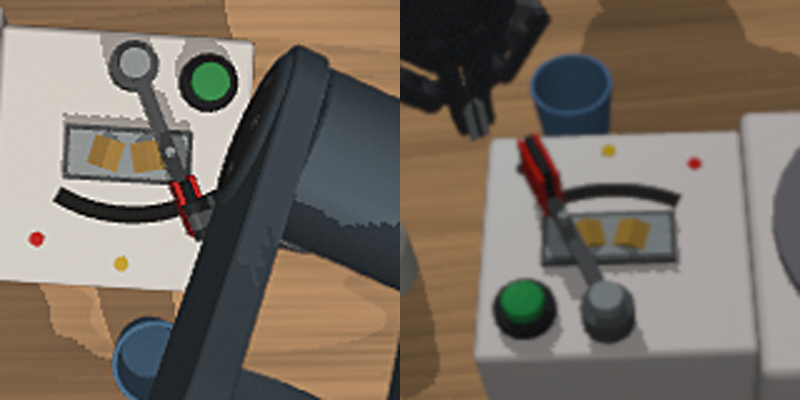

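The fingertips are shut and stand beyond the trailing cheek; in the scene panel they are near (477,130) with the grip at (540,170). The lever is still off. I'll go down beside the cheek and ease up to it.

move_arm(
  targets=[
    {"dx": 0,"dy": 0,"dz": -0.6,"rx": 0,"ry": 0,"rz": 0},
    {"dx": 0,"dy": 0,"dz": -0.6,"rx": 0,"ry": 0,"rz": 0},
    {"dx": 0,"dy": 0,"dz": -0.6,"rx": 0,"ry": 0,"rz": 0},
    {"dx": 0,"dy": 0,"dz": -0.6,"rx": 0,"ry": 0,"rz": 0},
    {"dx": 0,"dy": 0,"dz": -0.6,"rx": 0,"ry": 0,"rz": 0},
    {"dx": -0.06,"dy": 0.12,"dz": 0,"rx": 0,"ry": 0,"rz": 0},
    {"dx": -0.06,"dy": 0.12,"dz": 0,"rx": 0,"ry": 0,"rz": 0},
    {"dx": -0.06,"dy": 0.12,"dz": 0,"rx": 0,"ry": 0,"rz": 0},
    {"dx": -0.06,"dy": 0.12,"dz": 0,"rx": 0,"ry": 0,"rz": 0},
    {"dx": 0,"dy": 0,"dz": 0,"rx": 0,"ry": 0,"rz": 0},
  ],
)

```text
t: 5.25
tcp_pos: [0.5115, -0.103, 0.1316]
tool_rot: [-0.197, 0.98, -0.0, 0.0]
force: [-0.9, 0.1, 0.9]
finger_gap: -0.0
gripper_force: 0.0
```

No contact yet. Pushing the first half along the arc.

move_arm(
  targets=[
    {"dx": -0.13,"dy": 0.21,"dz": 0,"rx": 0,"ry": 0,"rz": -0.1},
    {"dx": -0.12,"dy": 0.21,"dz": 0,"rx": 0,"ry": 0,"rz": -0.1},
    {"dx": -0.1,"dy": 0.22,"dz": 0,"rx": 0,"ry": 0,"rz": -0.1},
    {"dx": -0.1,"dy": 0.22,"dz": 0,"rx": 0,"ry": 0,"rz": -0.1},
    {"dx": -0.08,"dy": 0.23,"dz": 0,"rx": 0,"ry": 0,"rz": -0.1},
    {"dx": -0.08,"dy": 0.23,"dz": 0,"rx": 0,"ry": 0,"rz": -0.1},
    {"dx": -0.06,"dy": 0.24,"dz": 0,"rx": 0,"ry": 0,"rz": -0.1},
    {"dx": -0.05,"dy": 0.24,"dz": 0,"rx": 0,"ry": 0,"rz": -0.1},
    {"dx": -0.03,"dy": 0.24,"dz": 0,"rx": 0,"ry": 0,"rz": -0.1},
    {"dx": -0.03,"dy": 0.24,"dz": 0,"rx": 0,"ry": 0,"rz": -0.1},
  ],
)

```text
t: 6.5
tcp_pos: [0.4922, -0.0468, 0.1315]
tool_rot: [0.065, 0.998, -0.001, 0.0]
force: [-0.7, -2.0, -0.1]
finger_gap: 0.001
gripper_force: 1.2
```

```bash
python3 - <<'E'
from station import sensors,cams
from h import *
a=cams.snapshot("top")[:,:,::-1][142:302,215:395];b=cams.snapshot("scene")[:,:,::-1][90:250,150:310]
f=lambda i:cv2.resize(i,(400,400),interpolation=cv2.INTER_CUBIC)
cv2.imwrite("pics/p2.png",np.hstack([f(a[:,10:170]),f(b)]))
E
```

```text
(no output)
```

View pics/p2.png

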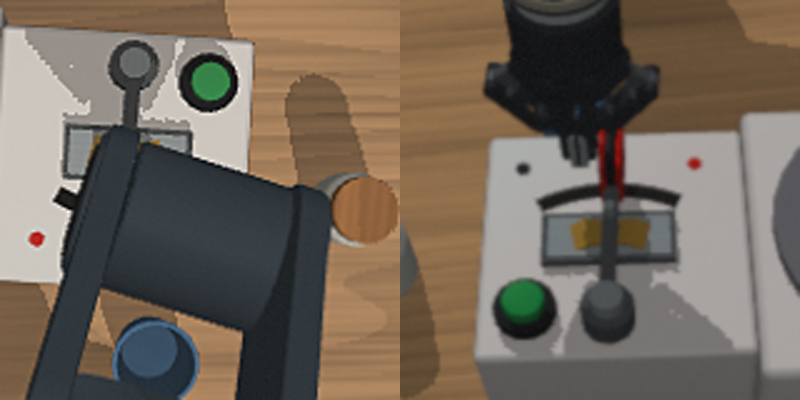

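The lever has reached slow, with the fingers behind the trailing cheek only. In the scene panel the grip is at (612,165) and the fingertips at (575,150). I'll carry on to fast.

move_arm(
  targets=[
    {"dx": -0.01,"dy": 0.24,"dz": 0,"rx": 0,"ry": 0,"rz": -0.09},
    {"dx": 0,"dy": 0.24,"dz": 0,"rx": 0,"ry": 0,"rz": -0.09},
    {"dx": 0,"dy": 0.25,"dz": 0,"rx": 0,"ry": 0,"rz": -0.09},
    {"dx": 0.02,"dy": 0.25,"dz": 0,"rx": 0,"ry": 0,"rz": -0.09},
    {"dx": 0.03,"dy": 0.25,"dz": 0,"rx": 0,"ry": 0,"rz": -0.09},
    {"dx": 0.04,"dy": 0.24,"dz": 0,"rx": 0,"ry": 0,"rz": -0.09},
    {"dx": 0.05,"dy": 0.24,"dz": 0,"rx": 0,"ry": 0,"rz": -0.09},
    {"dx": 0.06,"dy": 0.24,"dz": 0,"rx": 0,"ry": 0,"rz": -0.09},
    {"dx": 0,"dy": 0,"dz": 0,"rx": 0,"ry": 0,"rz": 0},
    {"dx": 0,"dy": 0,"dz": 0,"rx": 0,"ry": 0,"rz": 0},
  ],
)

```text
t: 7.85
tcp_pos: [0.4969, 0.0023, 0.1313]
tool_rot: [0.25, 0.968, 0.0, 0.0]
force: [0.2, 0.7, 0.4]
finger_gap: 0.004
gripper_force: 0.0
```

```bash
python3 - <<'E'
from station import sensors,cams
from h import *
a=cams.snapshot("top")[:,:,::-1][142:302,215:395];b=cams.snapshot("scene")[:,:,::-1][90:250,150:310]
f=lambda i:cv2.resize(i,(400,400),interpolation=cv2.INTER_CUBIC)
cv2.imwrite("pics/p3.png",np.hstack([f(a[:,10:170]),f(b)]))
E
```

```text
(no output)
```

View pics/p3.png

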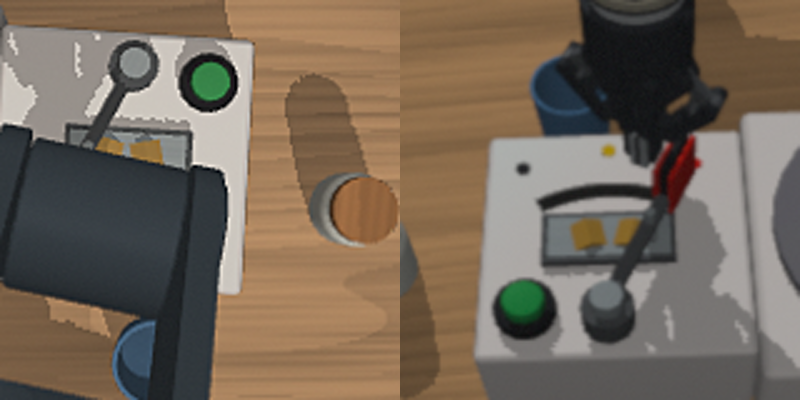

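The lever is drawn to fast, with the grip at (675,175) in the scene panel and no contact force. I'll check it is against the stop with a gentle nudge.

move_arm(
  targets=[
    {"dx": 0.02,"dy": 0.035,"dz": 0,"rx": 0,"ry": 0,"rz": 0},
    {"dx": 0.02,"dy": 0.035,"dz": 0,"rx": 0,"ry": 0,"rz": 0},
    {"dx": 0.02,"dy": 0.035,"dz": 0,"rx": 0,"ry": 0,"rz": 0},
    {"dx": 0.02,"dy": 0.035,"dz": 0,"rx": 0,"ry": 0,"rz": 0},
    {"dx": 0,"dy": 0,"dz": 0,"rx": 0,"ry": 0,"rz": 0},
    {"dx": 0,"dy": 0,"dz": 0,"rx": 0,"ry": 0,"rz": 0},
    {"dx": 0,"dy": 0,"dz": 0,"rx": 0,"ry": 0,"rz": 0},
    {"dx": 0,"dy": 0,"dz": 0,"rx": 0,"ry": 0,"rz": 0},
    {"dx": 0,"dy": 0,"dz": 0,"rx": 0,"ry": 0,"rz": 0},
    {"dx": 0,"dy": 0,"dz": 0,"rx": 0,"ry": 0,"rz": 0},
  ],
)

```text
t: 9.2
tcp_pos: [0.4981, 0.0047, 0.1313]
tool_rot: [0.249, 0.968, -0.001, -0.001]
force: [-2.1, -7.4, 1.4]
finger_gap: -0.003
gripper_force: 3.3
```

The TCP stopped with 7.7 N on it, so the lever is home against the hard stop. Next I back off, lift, and go over the button.

move_arm(
  targets=[
    {"dx": -0.25,"dy": -0.44,"dz": 0,"rx": 0,"ry": 0,"rz": 0},
    {"dx": -0.25,"dy": -0.44,"dz": 0,"rx": 0,"ry": 0,"rz": 0},
    {"dx": 0,"dy": 0,"dz": 0.7,"rx": 0,"ry": 0,"rz": 0},
    {"dx": 0,"dy": 0,"dz": 0.7,"rx": 0,"ry": 0,"rz": 0},
    {"dx": 0,"dy": 0,"dz": 0.7,"rx": 0,"ry": 0,"rz": 0},
    {"dx": 0,"dy": 0,"dz": 0.7,"rx": 0,"ry": 0,"rz": 0},
    {"dx": 0.9,"dy": -0.63,"dz": 0,"rx": 0,"ry": 0,"rz": 0},
    {"dx": 0.9,"dy": -0.63,"dz": 0,"rx": 0,"ry": 0,"rz": 0},
    {"dx": 0.9,"dy": -0.63,"dz": 0,"rx": 0,"ry": 0,"rz": 0},
    {"dx": 0.9,"dy": -0.63,"dz": 0,"rx": 0,"ry": 0,"rz": 0},
  ],
)

```text
t: 10.45
tcp_pos: [0.5765, -0.08, 0.2012]
tool_rot: [0.25, 0.968, 0.0, -0.0]
force: [0.5, 0.2, -0.3]
finger_gap: 0.002
gripper_force: 0.0
```

move_arm(
  targets=[
    {"dx": 0.9,"dy": -0.63,"dz": 0,"rx": 0,"ry": 0,"rz": 0},
    {"dx": 0,"dy": 0,"dz": -0.7,"rx": 0,"ry": 0,"rz": 0},
    {"dx": 0,"dy": 0,"dz": -0.7,"rx": 0,"ry": 0,"rz": 0},
    {"dx": 0,"dy": 0,"dz": -0.7,"rx": 0,"ry": 0,"rz": 0},
    {"dx": 0,"dy": 0,"dz": -0.5,"rx": 0,"ry": 0,"rz": 0},
    {"dx": 0,"dy": 0,"dz": 0,"rx": 0,"ry": 0,"rz": 0},
    {"dx": 0,"dy": 0,"dz": 0,"rx": 0,"ry": 0,"rz": 0},
    {"dx": 0,"dy": 0,"dz": 0,"rx": 0,"ry": 0,"rz": 0},
    {"dx": 0,"dy": 0,"dz": 0,"rx": 0,"ry": 0,"rz": 0},
    {"dx": 0,"dy": 0,"dz": 0,"rx": 0,"ry": 0,"rz": 0},
  ],
)

```text
t: 11.7
tcp_pos: [0.599, -0.0949, 0.1366]
tool_rot: [0.25, 0.968, -0.0, 0.0]
force: [-0.5, -0.9, 0.2]
finger_gap: -0.001
gripper_force: 0.0
```

```bash
python3 - <<'E'
from station import sensors,cams
from h import *
s=sensors.sense();print(s['tcp_pos'],s['force'])
a=cams.snapshot("top")[:,:,::-1][142:302,215:395];b=cams.snapshot("scene")[:,:,::-1][90:250,150:310]
f=lambda i:cv2.resize(i,(400,400),interpolation=cv2.INTER_CUBIC)
cv2.imwrite("pics/p4.png",np.hstack([f(a[:,10:170]),f(b)]))
E
```

```text
[ 0.59897819 -0.09486898  0.13663978] [-0.48999379 -0.93895384  0.17499405]
```

View pics/p4.png

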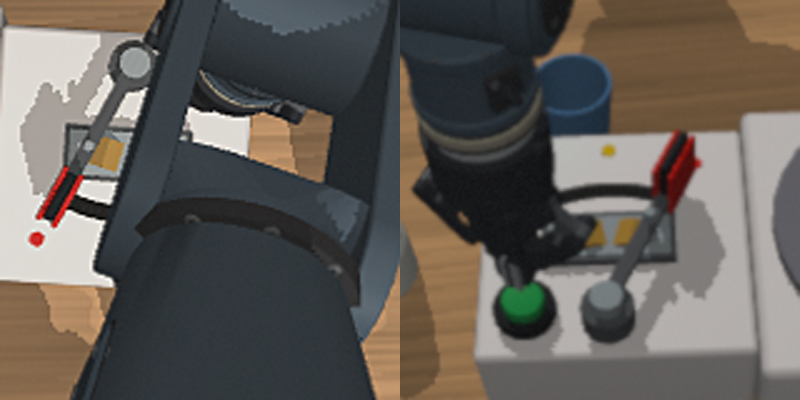

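The lever stays at fast and the fingertips (515,278) are right above the green button (523,300). I'll descend gently to find contact.

move_arm(
  targets=[
    {"dx": 0,"dy": 0,"dz": -0.2,"rx": 0,"ry": 0,"rz": 0},
    {"dx": 0,"dy": 0,"dz": -0.2,"rx": 0,"ry": 0,"rz": 0},
    {"dx": 0,"dy": 0,"dz": -0.2,"rx": 0,"ry": 0,"rz": 0},
    {"dx": 0,"dy": 0,"dz": -0.2,"rx": 0,"ry": 0,"rz": 0},
    {"dx": 0,"dy": 0,"dz": -0.06,"rx": 0,"ry": 0,"rz": 0},
    {"dx": 0,"dy": 0,"dz": -0.06,"rx": 0,"ry": 0,"rz": 0},
    {"dx": 0,"dy": 0,"dz": -0.06,"rx": 0,"ry": 0,"rz": 0},
    {"dx": 0,"dy": 0,"dz": -0.06,"rx": 0,"ry": 0,"rz": 0},
    {"dx": 0,"dy": 0,"dz": 0,"rx": 0,"ry": 0,"rz": 0},
    {"dx": 0,"dy": 0,"dz": 0,"rx": 0,"ry": 0,"rz": 0},
  ],
)

```text
t: 13.05
tcp_pos: [0.5989, -0.0949, 0.1106]
tool_rot: [0.25, 0.968, -0.0, 0.0]
force: [-0.6, -0.2, 3.7]
finger_gap: 0.0
gripper_force: 1.3
```

move_arm(
  targets=[
    {"dx": 0,"dy": 0,"dz": -0.04,"rx": 0,"ry": 0,"rz": 0},
    {"dx": 0,"dy": 0,"dz": -0.04,"rx": 0,"ry": 0,"rz": 0},
    {"dx": 0,"dy": 0,"dz": -0.04,"rx": 0,"ry": 0,"rz": 0},
    {"dx": 0,"dy": 0,"dz": -0.04,"rx": 0,"ry": 0,"rz": 0},
    {"dx": 0,"dy": 0,"dz": -0.04,"rx": 0,"ry": 0,"rz": 0},
    {"dx": 0,"dy": 0,"dz": 0,"rx": 0,"ry": 0,"rz": 0},
    {"dx": 0,"dy": 0,"dz": 0,"rx": 0,"ry": 0,"rz": 0},
    {"dx": 0,"dy": 0,"dz": 0,"rx": 0,"ry": 0,"rz": 0},
    {"dx": 0,"dy": 0,"dz": 0,"rx": 0,"ry": 0,"rz": 0},
    {"dx": 0,"dy": 0,"dz": 0,"rx": 0,"ry": 0,"rz": 0},
  ],
)

```text
t: 14.3
tcp_pos: [0.5989, -0.0949, 0.1061]
tool_rot: [0.25, 0.968, -0.0, 0.0]
force: [-2.0, 0.7, 8.0]
finger_gap: 0.001
gripper_force: 4.0
```

move_arm(
  targets=[
    {"dx": 0,"dy": 0,"dz": -0.04,"rx": 0,"ry": 0,"rz": 0},
    {"dx": 0,"dy": 0,"dz": -0.04,"rx": 0,"ry": 0,"rz": 0},
    {"dx": 0,"dy": 0,"dz": 0,"rx": 0,"ry": 0,"rz": 0},
    {"dx": 0,"dy": 0,"dz": 0,"rx": 0,"ry": 0,"rz": 0},
    {"dx": 0,"dy": 0,"dz": 0,"rx": 0,"ry": 0,"rz": 0},
    {"dx": 0,"dy": 0,"dz": 0,"rx": 0,"ry": 0,"rz": 0},
    {"dx": 0,"dy": 0,"dz": 0,"rx": 0,"ry": 0,"rz": 0},
    {"dx": 0,"dy": 0,"dz": 0,"rx": 0,"ry": 0,"rz": 0},
    {"dx": 0,"dy": 0,"dz": 0,"rx": 0,"ry": 0,"rz": 0},
    {"dx": 0,"dy": 0,"dz": 0,"rx": 0,"ry": 0,"rz": 0},
  ],
)

```text
t: 15.55
tcp_pos: [0.599, -0.0948, 0.1059]
tool_rot: [0.25, 0.968, -0.0, 0.001]
force: [-4.0, 2.2, 17.4]
finger_gap: -0.0
gripper_force: 8.9
```

The button is on its hard stop: 2 mm more command gave 0.2 mm of motion and 17 N. Now I lift straight up and clear.

move_arm(
  targets=[
    {"dx": 0,"dy": 0,"dz": 0.2,"rx": 0,"ry": 0,"rz": 0},
    {"dx": 0,"dy": 0,"dz": 0.4,"rx": 0,"ry": 0,"rz": 0},
    {"dx": 0,"dy": 0,"dz": 0.7,"rx": 0,"ry": 0,"rz": 0},
    {"dx": 0,"dy": 0,"dz": 0.8,"rx": 0,"ry": 0,"rz": 0},
    {"dx": 0,"dy": 0,"dz": 0.8,"rx": 0,"ry": 0,"rz": 0},
    {"dx": 0,"dy": 0,"dz": 0.8,"rx": 0,"ry": 0,"rz": 0},
    {"dx": 0,"dy": -0.6,"dz": 0.8,"rx": 0,"ry": 0,"rz": 0},
    {"dx": 0,"dy": -0.8,"dz": 0.5,"rx": 0,"ry": 0,"rz": 0},
    {"dx": 0,"dy": -0.5,"dz": 0,"rx": 0,"ry": 0,"rz": 0},
    {"dx": 0,"dy": 0,"dz": 0,"rx": 0,"ry": 0,"rz": 0},
  ],
)

```text
t: 16.8
tcp_pos: [0.5983, -0.1435, 0.2275]
tool_rot: [0.251, 0.968, 0.0, -0.001]
force: [-0.8, 1.0, -0.6]
finger_gap: 0.001
gripper_force: 0.0
```

```bash
python3 - <<'E'
from station import sensors,cams
from h import *
s=sensors.sense();print(s['tcp_pos'],s['force'],s['t'])
a=cams.snapshot("top")[:,:,::-1][100:300,80:380];b=cams.snapshot("scene")[:,:,::-1][90:290,110:440]
cv2.imwrite("pics/p5.png",np.hstack([cv2.resize(a,(390,260)),cv2.resize(b,(410,260))]))
E
```

```text
[ 0.59832159 -0.14347901  0.22753833] [-0.82554664  0.9801244  -0.60163686] 16.8
```

View pics/p5.png

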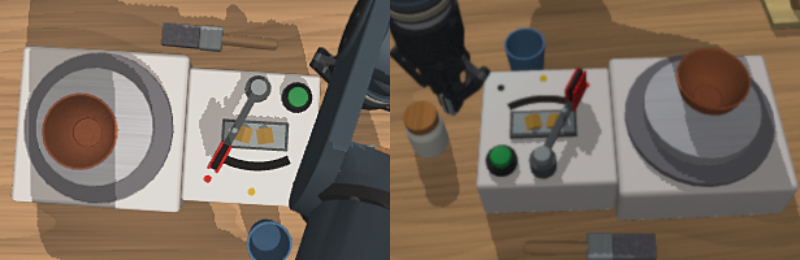

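The lever points at the red (fast) dot, the button is up, the bowl (80,131), cup, jar and brush are where they stood, and the arm is clear. I'm handing it in.

```bash
python3 -c "
from station import order
print(order.sign_off())"
```

```text
the job is handed in; nothing more can be done
None
```

The speed lever is home at fast, and after that the start button was pressed right down and came back up; the bowl, cup, jar and brush were left where they stood, and the job was handed in at about 17 s (no verdict was shown).

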